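# Close up the trial case

## Task

Close up the lens trial case by pushing with the fingertips only: first push its drawer fully home, then push the raised lid all the way down, and last press the thumb tab of the brass hook latch down as far as it goes, so that the hook sits on its stud. Do not pick anything up, do not pull the drawer or the lid farther open, and leave the lenses, trial frame, ruler and other loose things on the table where they are.

Things in the scene. Friction and masses are not known exactly. Their poses are not given: they have to be found in the camera images.
- case: Wooden lens trial case, fixed, 170 mm deep (its x), 240 wide (y), 75 high without the lid, 103 shut. Origin: centre of its underside. x points from the front (drawer, facing the robot, at x = -85 mm) to the back (lid hinge), y to the left seen from the robot, z up. The drawer front is 40 mm high, low in the front. The lid is a 28 mm deep shell hinged at the back upper edge.
- drawer (a joint): How far the drawer stands out of the case towards the robot, m: 0 = fully home with its front flush (stop), at most 0.09. Slides along the case's x with about 1 N of friction.
- drawer_knob (a point): Centre of the flat front end of the drawer's round brass knob (24 mm across, standing 20 mm out from the drawer front, middle of the drawer's width, 28 mm above the table). Axes as case; moves with the drawer.
- lid (a joint): Opening angle of the lid, rad: 0 = fully down on the case (stop), grows as the front edge rises and tips back, at most 1.3. The hinge is stiff: the lid stays wherever it is left and needs about 1 to 4 N at its front edge to move.
- lid_hinge (a point): Centre of the lid's hinge line (along the case's y): back upper edge of the case, 75 mm above the table, 85 mm behind the case's origin.
- lid_press (a point): Point on the lid's outer (upper) face, 25 mm from its front edge, 30 mm to the right of its middle, clear of the latch. In the lid's own axes (those of the case when shut) it lies 145 mm in front of and 28 mm above the hinge line. The lid is 170 mm from hinge to front edge and 240 mm wide.
- latch (a joint): Angle of the brass hook latch about its pivot, rad: 0 = arm parallel to the lid's front edge, pointing to the case's left; positive = its free end lower; 0.7 = hook on the stud of the case (stop); -0.5 = fully raised. Friction only: it stays where it is left (about 0.6 N at its tab).
- latch_pivot (a point): Pivot of the latch on the lid's front face, 30 mm left of the middle, 91 mm above the table when the lid is shut. The latch turns about the lid's x axis. Axes as the lid's.
- latch_tab (a point): Middle of the upper side of the latch's flat thumb tab, at the arm's free end, 56 mm from the pivot along the arm. Tab 30 mm (out from the lid front) x 22 mm (along the arm) x 4 mm; with the lid shut it lies 6 to 36 mm in front of the case's front face. Axes of the arm: y along it away from the pivot, z up when the joint is 0.
- lens_a: Bystander, loose: first trial lens, lying flat: round steel rim 38 mm across, 5 mm thick, yellowed glass, 17 mm handle tab; in front of the case to the left of the drawer. Origin at the centre of its main disc's underside.
- lens_b: Bystander, loose: second trial lens, same shape, in front of the case to the right of the drawer. Origin at the centre of its main disc's underside.
- ruler: Bystander, loose: ivory plastic pupil ruler, 160 x 30 x 4 mm, lying flat to the left of the case. Origin at the centre of its underside.
- trial_frame: Bystander, loose: nickel trial frame lying flat, about 125 mm wide, 70 mm deep, 8 mm high, to the right of the case. Origin at the centre of its underside.
- occluder: Bystander, loose: black plastic occluder paddle lying flat: disc 56 mm across with a 100 mm handle, left of the case. Origin at the centre of its main disc's underside.
- spectacle_case: Bystander, loose: grey spectacle case, 160 x 62 x 38 mm, right of the case. Origin at the centre of its underside.
- cleaner: Bystander, loose: white bottle, 40 mm across, 110 mm tall, standing left of the case. Origin at the centre of its underside.

How it is judged:
On the way, in this order (a step that is already met when the one before it is completed fails the run):
1. the drawer is fully home while the lid is still up (value of joint drawer below 0.004 m and value of joint lid above 0.3 rad), for 0.1 s.
2. the lid is down, the latch not yet hooked (value of joint drawer below 0.004 m and value of joint lid below 0.035 rad and value of joint latch below 0.5 rad), for 0.1 s.
3. the latch is hooked on its stud (value of joint lid below 0.035 rad and value of joint latch above 0.6 rad), for 0.2 s.
At the end, for the whole second after the job is handed in: Drawer within 4 mm of fully home, lid within 0.035 rad of fully down, latch at 0.6 rad or more (0.7 is its stop) (all of step 3 and value of joint drawer below 0.004 m); the robot touches nothing.
It fails at once if the drawer was pulled farther out (value of joint drawer above 0.075 m).
It fails at once if the lid was pushed farther open (value of joint lid above 1.24 rad).
It fails at once if a loose thing on the table was lifted or moved by more than 15 mm (distance of any of lens_a, lens_b, ruler, trial_frame, occluder, spectacle_case, cleaner from where it was at the start of the episode above 0.015 m).
It also fails if it takes over 53 s, if anything falls off the work surface, if the arm or the gripper's body presses on something with over 40 N, if the wrist force passes 120 N, or if a joint passes its speed limit or range.

## Robot

A 6-joint arm with a two-finger parallel gripper is mounted at the origin on the work surface. World frame = base frame: x ahead of the robot, y to its left, z up, the work surface at z = 0. Lengths are in m, angles in rad, forces in N, time in s.
With the tool pointing down it reaches from about 0.225 to 0.875 m from the base axis. Payload 3.4 kg.
Tool frame: the origin (TCP) lies at the very end of the fingers, on their centre line; the grasp point (between the pads) lies 19 mm behind it (grasp_offset is the distance from the TCP to the grasp point, in m); z points along the fingers, y is the direction in which the jaws open and shut (so a half turn about z gives the same grasp; the last joint's range is limited). The gripper opens to 85 mm and grips with 20 to 120 N. Pads are 22 mm wide; open, the fingers measure 114 mm over their backs; the gripper's body (76 mm by 85 mm) begins 54 mm behind the grasp point. The pads swing forward as they close: fully open they stand 13 mm farther back than shut.
Start: joints at [-1.425, 0.276, 1.505, -0, 1.361, -0.121], TCP at [0.152, -0.555, 0.231] pointing down, gripper open.
Joint ranges: [-2.89, 2.89], [-0.75, 2.08], [0.22, 2.7], [-1.18, 4.32], [0.11, 2.71], [-2.7, 2.7]. Speed limits (rad/s): [2.57, 2.57, 3.14, 3.14, 3.14, 3.14].

## Interface

Orientations are given as a unit quaternion [x, y, z, w].
In Python, from rig import sense, grab_frame, get_calibration, hand_in, grasp_offset gives the robot as it stands. The module is installed in compiled form; this text tells all that it offers.
- The arm moves only by the tool play_rows, never from a script. Its argument "deltas" is one flat list of numbers, 7 for each row, row after row: the shift along the world's x, y, z in cm, then the turn, a rotation vector about the world's x, y, z in degrees, then the opening, from -1 (shut) to 1 (fully open), so that 0 is half open. In form: [x, y, z, ax, ay, az, hand, x, y, z, ax, ay, az, hand, ...]. A call has 1 to 12 rows; each row shifts and turns the commanded pose from where the row before left it; what a row does not reach is not made up. A row lasts 1/10 s, in which the tool goes at most 50 mm and 8.59 degrees, less where a joint would pass 70% of its speed; a pose out of reach is approached as far as the arm can. A call with a gripper value outside its range is refused whole. The fingers move at their own pace and stop on an object; the grip force is fixed at half the most. Time passes only in rows, so rows that do not move let the fingers close. It gives the time, the measured TCP pose, the force and the opening at its end, in the units of the state.
- sense(): the state, without advancing time (a new reading comes with each control period).
- grab_frame(name): name is "scene" or "top" or "wrist"; returns the picture (400x640x3 uint8, red, green, blue); there is no depth.
- get_calibration(name): a dict with "fx", "fy", "cx", "cy" (pixels), "R" (3x3) and "t" (3): a world point X has camera coordinates R X + t. Camera axes: x right, y down, z forward; pixel columns grow to the right and rows downward; lengths in m; the calibration is good to about 2 mm. A picture is of the moment at which its call begins: read the wrist's pose just before it. get_calibration takes no time and is no camera call; for the wrist camera it gives the pose at the moment of the call.
- hand_in(): hands the job in, once; it reports no verdict.
The state is a dict: "time_s": time; "joint_positions": joint angles; "qd": joint speeds; "tau": joint torques, N m; "tcp_pos": TCP position; "ee_rot": TCP orientation; "ft_force": force on the tool from outside, world axes, zero at the start; "torque": the same for the moment, N m; "gripper_width": opening from 0.0 (shut) to 1.0 (fully open).
Only numpy, scipy, OpenCV 4.12 (cv2) and the standard library are available. Lean on these libraries where they do the work, as an engineer would, in place of code of your own. Each camera call takes 0.05 s, during which the arm holds its last target.

## Working session

There is one attempt and no reset: what is moved stays moved. The work goes in short steps, Python scripts to look and compute and a tool call to move; the robot and the scene stay as the last step left them, time stands still between calls to the robot, and variables do not carry over. Pictures are saved under pics/ and viewed, and the job is handed in when it is done.

Besides the shell and the picture viewer there is one more tool, called after "Request:" as name(argument=value, ...), one argument or row to a line, values as JSON. play_rows: Moves the arm, as the interface text tells. Its arguments: {"type":"object","properties":{"deltas":{"type":"array","items":{"type":"number"}}},"required":["deltas"]}

```bash
mkdir -p pics; python3 - <<'E'
from rig import *
import cv2
for n in ["scene","top"]:
    im=grab_frame(n); cv2.imwrite(f"pics/{n}0.png",im[:,:,::-1])
    c=get_calibration(n); print(n,c)
print(sense(), grasp_offset)
E
```

```text
scene {'fx': 462.9649577645279, 'fy': 462.9649577645279, 'cx': 323.3484958551333, 'cy': 202.41635639053374, 'R': array([[-0.90395374, -0.42758178, -0.00643952],
       [-0.34225174,  0.73242105, -0.58857723],
       [ 0.25638134, -0.52984265, -0.80841535]]), 't': array([0.53899848, 0.25300906, 0.98548493])}
top {'fx': 417.702218617915, 'fy': 417.702218617915, 'cx': 323.52701666988787, 'cy': 207.72015712622763, 'R': array([[ 0.01641581, -0.99982391,  0.00909256],
       [-0.99603424, -0.01714753, -0.08730261],
       [ 0.08744316, -0.00762335, -0.99614034]]), 't': array([-0.00871827,  0.59265293,  0.98909144])}
{'time_s': 0.1, 'joint_positions': array([-1.42499251e+00,  2.76561435e-01,  1.50600936e+00, -2.57382570e-05,
        1.36071005e+00, -1.20980094e-01]), 'qd': array([ 0.00195724, -0.00059321, -0.0019992 ,  0.00127708,  0.00046074,
        0.0004133 ]), 'tau': array([ 1.39492571e-03, -4.17700946e+01, -2.46404332e+01, -1.53135747e-04,
        5.78556806e-03,  1.03680205e-05]), 'tcp_pos': array([ 0.15151514, -0.55418741,  0.23050816]), 'ee_rot': array([ 9.91115765e-01,  1.32999349e-01, -2.30594531e-05, -8.43873460e-04]), 'ft_force': array([-0.82416096,  0.18909006, -0.11724048]), 'torque': array([-0.00303521, -0.05545955,  0.01966134]), 'gripper_width': 1.001878238173198} 0.0187
```

View pics/scene0.png

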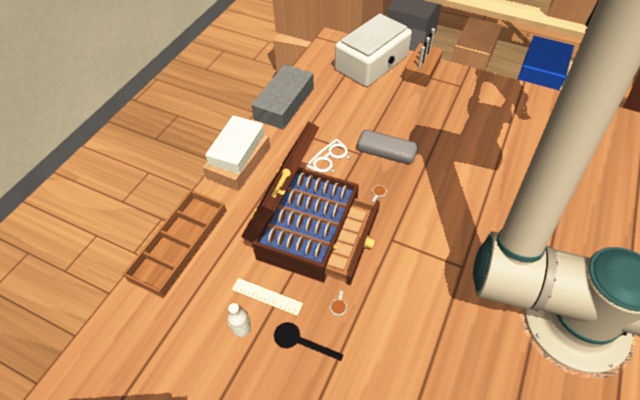

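View pics/top0.png

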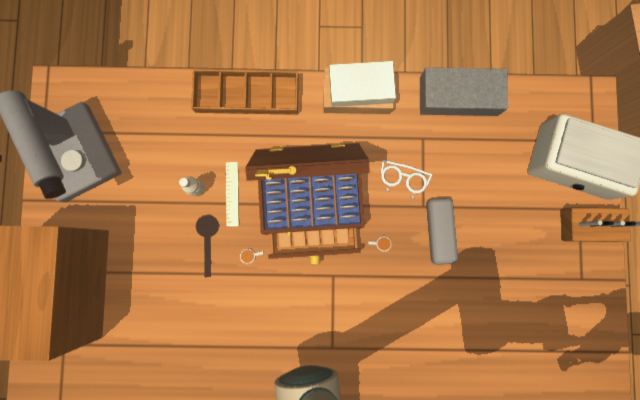

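The top view shows the case around px (312,205). The drawer stands out towards the robot with its knob at (314,260), and the lid is raised at the back with the brass latch at (275,172). The lenses are at (248,256) and (384,244). I'll zoom in next to get pixels I can fit.

```bash
python3 - <<'E'
import cv2
im=cv2.imread("pics/top0.png")[135:275,225:445]
im=cv2.resize(im,None,fx=3.6,fy=3.6,interpolation=cv2.INTER_CUBIC)
for u in range(225,445,20):
    cv2.putText(im,str(u),(int((u-225)*3.6),8),0,0.3,(255,255,255));cv2.line(im,(int((u-225)*3.6),0),(int((u-225)*3.6),600),(255,255,255),1) if 0 else None
cv2.imwrite("pics/topz.png",im)
im=cv2.imread("pics/scene0.png")[115:290,235:395]
im=cv2.resize(im,None,fx=3.4,fy=3.4,interpolation=cv2.INTER_CUBIC)
cv2.imwrite("pics/scenez.png",im)
E
```

```text
(no output)
```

View pics/topz.png

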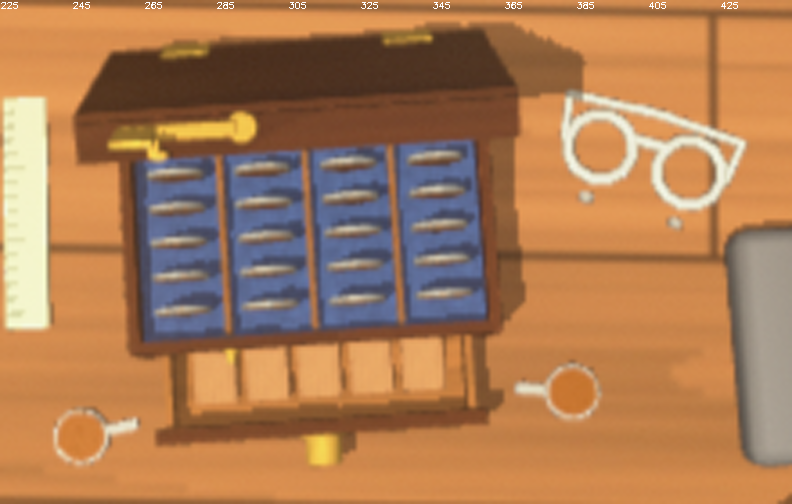

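View pics/scenez.png

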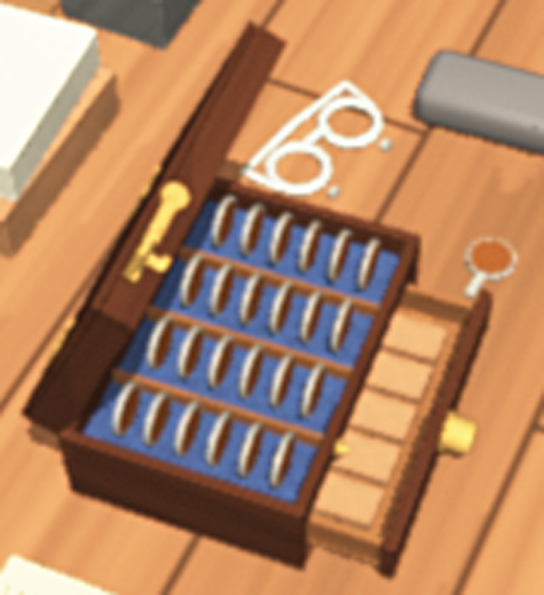

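```bash
cat > h.py <<'E'
import numpy as np, cv2
from scipy.spatial.transform import Rotation as Ro
from scipy.optimize import least_squares
C={}
def cal(n):
    from rig import get_calibration
    if n not in C: C[n]=get_calibration(n)
    return C[n]
def proj(X,n,c=None):
    c=c or cal(n); p=np.atleast_2d(X)@c["R"].T+c["t"]
    return np.c_[c["fx"]*p[:,0]/p[:,2]+c["cx"],c["fy"]*p[:,1]/p[:,2]+c["cy"]]
def case2w(P,p):
    P=np.atleast_2d(P); return Ro.from_euler('z',p[2]).apply(P)+[p[0],p[1],0]
def lid2c(P,th):
    P=np.atleast_2d(P); return Ro.from_euler('y',th).apply(P)+[.085,0,.075]
def tab(l, s=0.056,y0=.03): # latch arm point in lid coords
    return l
E
cat > fit.py <<'E'
from h import *
T=lambda x,y:(225+x/3.6,135+y/3.6)
S=lambda x,y:(235+x/3.4,115+y/3.4)
obs=[('c',(-.085,.12,.075),'top',T(132,354)),('c',(-.085,-.12,.075),'top',T(500,330)),
('k',(-.105,0,.028),'top',T(323,463)),
('l',(-.17,.12,.028),'top',T(76,114)),('l',(-.17,-.12,.028),'top',T(520,85)),
('l',(-.17,.12,0),'top',T(78,162)),('l',(-.17,-.12,0),'top',T(519,135)),
('l',(0,.12,.028),'top',T(111,52)),('l',(0,-.12,.028),'top',T(485,30)),
('c',(-.085,-.12,.075),'scene',S(418,240)),('c',(-.085,.12,.075),'scene',S(303,512)),('c',(-.085,.12,.0),'scene',S(303,568)),
('k',(-.105,0,.028),'scene',S(469,436)),
('l',(-.17,-.12,.028),'scene',S(250,25)),('l',(-.17,-.12,0),'scene',S(284,42))]
def res(p):
    r=[]
    for k,P,n,uv in obs:
        P=np.array(P)
        if k=='k': P=P-[p[3],0,0]
        if k=='l': P=lid2c(P,p[4])[0]
        r.append(proj(case2w(P,p),n)[0]-uv)
    return np.array(r)
s=least_squares(lambda p:res(p).ravel(),[.5,0,0,.06,1.0],loss='soft_l1')
p=s.x; print(p.round(4)); print(res(p).round(1)); np.save('p.npy',p)
E
python3 fit.py
```

```text
[0.6205 0.0326 0.0799 0.0573 1.1456]
[[-1.2  0.3]
 [ 0.7  0.4]
 [ 0.2 -0.4]
 [-1.1 -0.3]
 [-0.3  0.2]
 [-0.   0.4]
 [ 0.2  0.3]
 [-0.3 -0.6]
 [-0.6 -0.7]
 [ 1.  -2.5]
 [-0.4  0.6]
 [-0.3 -0. ]
 [ 0.5 -0.2]
 [-0.2 -2.7]
 [ 0.8 -0.9]]
```

Fit residuals are about 1 px. Case is at (0.6205, 0.0326) with yaw 0.080, drawer about 57 mm out and lid about 1.15 rad. I'll close the fingers and travel to a point in front of the knob.

Request:
play_rows(
  deltas=[2.0,4.3,0,0,0,-0.9,-1,2.0,4.3,0,0,0,-0.9,-1,2.0,4.3,0,0,0,-0.9,-1,2.0,4.3,0,0,0,-0.9,-1,2.0,4.3,0,0,0,-0.9,-1,2.0,4.3,0,0,0,-0.9,-1,2.0,4.3,0,0,0,-0.9,-1,2.0,4.3,0,0,0,-0.9,-1,2.0,4.3,0,0,0,-0.9,-1,2.0,4.3,0,0,0,-0.9,-1,2.0,4.3,0,0,0,-0.9,-1,2.0,4.3,0,0,0,-0.9,-1],
)

```text
time_s: 1.3
tcp_pos: [0.3918, -0.0368, 0.2313]
ee_rot: [0.999, 0.039, 0.0, 0.0]
ft_force: [1.4, -0.8, -0.2]
gripper_width: 0.004
```

Request:
play_rows(
  deltas=[1.5,2.7,-1,0,0,0,-1,1.4,2.7,-2,0,0,0,-1,0,0,-3,0,0,0,-1,0,0,-3,0,0,0,-1,0,0,-3,0,0,0,-1,0,0,-3,0,0,0,-1,0,0,-3,0,0,0,-1,0,0,-2,0,0,0,-1,0,0,-1.2,0,0,0,-1,0,0,0,0,0,0,-1],
)

```text
time_s: 2.3
tcp_pos: [0.4188, 0.0155, 0.0177]
ee_rot: [0.999, 0.039, -0.002, -0.0]
ft_force: [0.8, -1.0, -0.0]
gripper_width: 0.002
```

```bash
cat > cap.py <<'E'
import sys,cv2
from rig import *
n,u0,v0,u1,v1,f,o=sys.argv[1:]
u0,v0,u1,v1=map(int,(u0,v0,u1,v1));f=float(f)
im=grab_frame(n)[:,:,::-1].copy(); cv2.imwrite("pics/raw_"+o+".png",im)
cv2.imwrite("pics/"+o+".png",cv2.resize(im[v0:v1,u0:u1],None,fx=f,fy=f,interpolation=cv2.INTER_CUBIC))
s=sense(); print(s['time_s'],s['tcp_pos'].round(4),s['ee_rot'].round(3),s['ft_force'].round(1),s['joint_positions'].round(2))
E
python3 cap.py scene 235 115 435 290 3.4 s1
```

```text
2.35 [0.4198 0.0154 0.0187] [ 0.999  0.039 -0.001 -0.   ] [-0.3 -0.3  0.4] [-0.13  0.29  2.13 -0.    0.72  1.36]
```

View pics/s1.png

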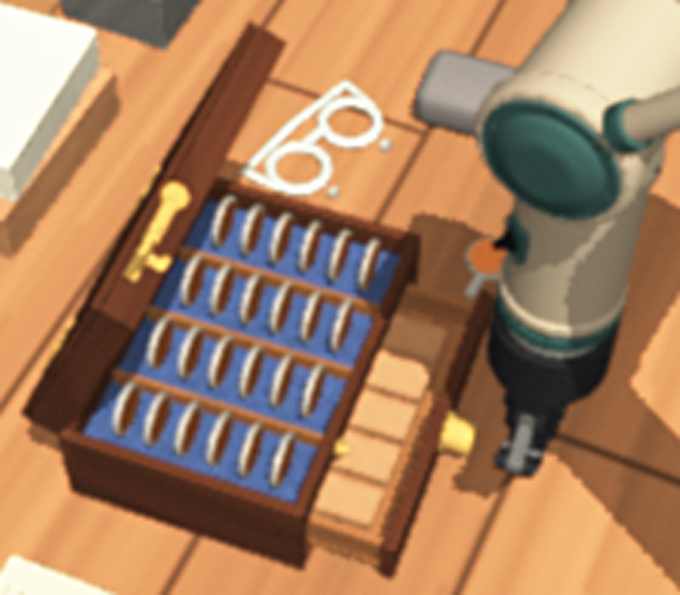

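The fingertips, at about (520,460) in the zoomed view, are in line with the knob at (456,435) and low beside it. I'll push along the case's x.

Request:
play_rows(
  deltas=[0.8,0.06,0,0,0,0,-1,0.8,0.06,0,0,0,0,-1,0.8,0.07,0,0,0,0,-1,0.8,0.06,0,0,0,0,-1,0.8,0.07,0,0,0,0,-1,0.8,0.06,0,0,0,0,-1,0.8,0.07,0,0,0,0,-1,0.8,0.06,0,0,0,0,-1,0.8,0.06,0,0,0,0,-1,0.3,0.02,0,0,0,0,-1],
)

```text
time_s: 3.35
tcp_pos: [0.497, 0.0213, 0.0193]
ee_rot: [0.999, 0.039, 0.001, 0.0]
ft_force: [-0.6, 0.3, 0.6]
gripper_width: 0.001
```

Request:
play_rows(
  deltas=[0.3,0.02,0,0,0,0,-1,0.3,0.02,0,0,0,0,-1,0.3,0.03,0,0,0,0,-1,0,0,0,0,0,0,-1],
)

```text
time_s: 3.75
tcp_pos: [0.5037, 0.0218, 0.0191]
ee_rot: [0.999, 0.039, -0.001, 0.0]
ft_force: [-2.8, -1.4, 1.6]
gripper_width: 0.002
```

```bash
python3 cap.py scene 235 115 435 290 3.4 s2
```

```text
3.8 [0.5037 0.0218 0.0191] [ 0.999  0.039 -0.001  0.   ] [-3.4 -0.7  1.3] [-0.09  0.39  1.95 -0.    0.81  1.4 ]
```

View pics/s2.png

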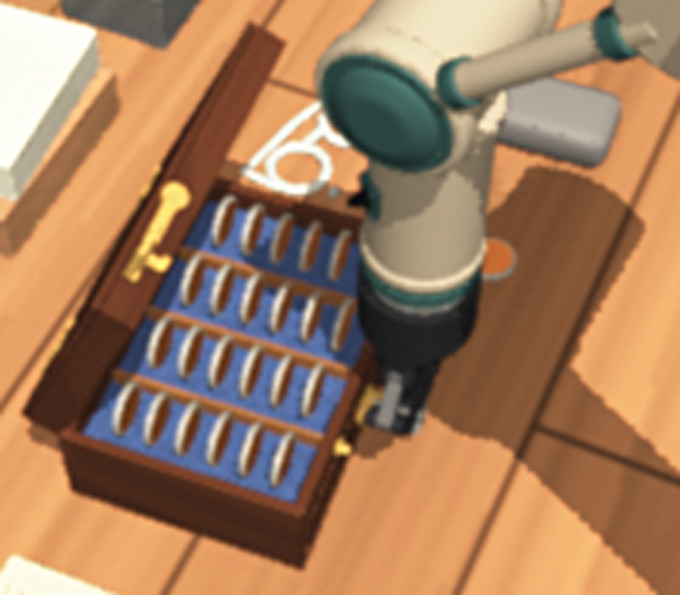

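Request:
play_rows(
  deltas=[0.3,0.02,0,0,0,0,-1,0.3,0.03,0,0,0,0,-1,0.0,0,0,0,0,0,-1],
)

```text
time_s: 4.1
tcp_pos: [0.5036, 0.0221, 0.0187]
ee_rot: [0.999, 0.04, -0.007, 0.0]
ft_force: [-12.9, -4.0, 10.8]
gripper_width: -0.0
```

The push force rose to 13 N with no motion, so the drawer is against its stop. I'll back off, rise, and check from above. I'll also plan the lid path.

Request:
play_rows(
  deltas=[-2,-0.15,0,0,0,0,-1,-3,-0.25,0,0,0,0,-1,-3,-0.2,2,0,0,0,-1,0,0,4,0,0,0,-1,0,0,4.5,0,0,0,-1,0,0,4.5,0,0,0,-1,0,-2.5,4,0,0,0,-1,0,-3,4,0,0,0,-1,0,-3,4,0,0,0,-1,0,-3,4,0,0,0,-1],
)

```text
time_s: 5.1
tcp_pos: [0.4312, -0.0997, 0.3317]
ee_rot: [0.999, 0.039, 0.002, 0.001]
ft_force: [1.3, -0.8, -0.1]
gripper_width: 0.001
```

```bash
python3 cap.py scene 235 115 435 290 3.4 s3; python3 cap.py top 225 135 445 275 3.6 t3
python3 - <<'E'
from h import *
p=np.load('p.npy')
for th in np.r_[1.146,1.1,np.arange(1.05,-.01,-.15),0]:
    P=case2w(lid2c([-.145,-.03,.028],th)+[.011,0,0],p)[0]; print(round(th,2),(P*100).round(2))
print(case2w([[-.106,.085,.1],[-.106,.075,.06]],p))
E
```

```text
5.15 [ 0.4347 -0.1056  0.3381] [0.999 0.038 0.007 0.006] [ 1.5 -4.5  5.1] [-0.39  0.02  1.56 -0.01  1.54  1.11]
5.2 [ 0.4344 -0.103   0.3352] [0.999 0.037 0.007 0.004] [-0.2  0.1  0.4] [-0.39  0.02  1.56 -0.    1.54  1.11]
1.15 [68.44  0.76 21.87]
1.1 [67.79  0.71 21.69]
1.05 [67.09  0.65 21.47]
0.9 [65.06  0.49 20.6 ]
0.75 [63.19  0.34 19.43]
0.6 [61.51  0.21 18.  ]
0.45 [60.06  0.09 16.33]
0.3 [58.88 -0.   14.46]
0.15 [57.98 -0.08 12.44]
-0.0 [57.4  -0.12 10.3 ]
0.0 [57.4  -0.12 10.3 ]
[[0.50804896 0.10886593 0.1       ]
 [0.50884726 0.09889784 0.06      ]]
```

View pics/s3.png

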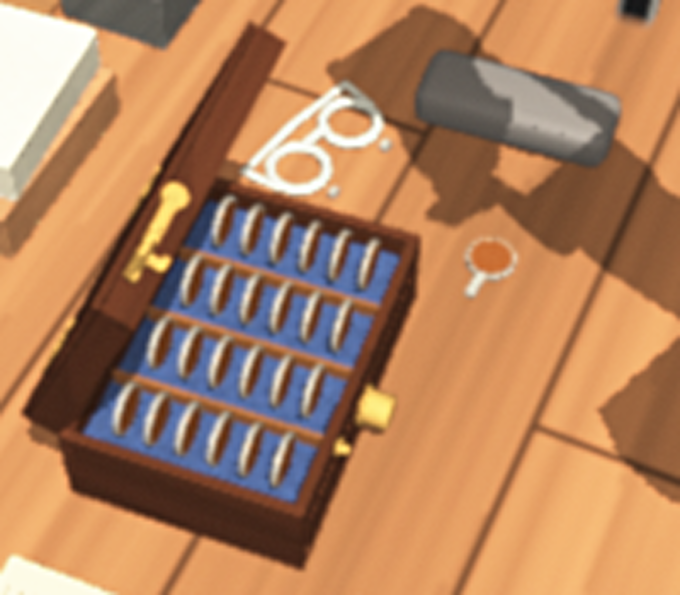

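View pics/t3.png

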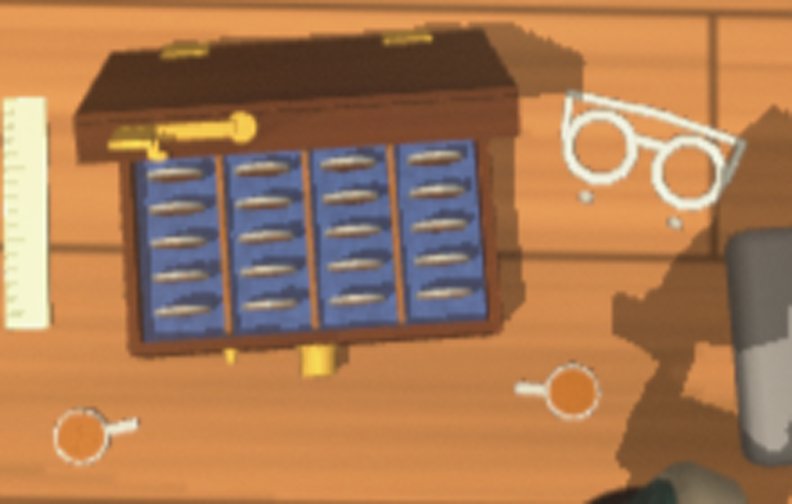

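The drawer is flush, the lid still raised and the lenses unmoved. Now over the lid to a point behind it.

Request:
play_rows(
  deltas=[3.6,1.35,0,0,0,0,-1,3.6,1.35,0,0,0,0,-1,3.6,1.35,0,0,0,0,-1,3.6,1.4,0,0,0,0,-1,3.6,1.4,0,0,0,0,-1,3.6,1.35,0,0,0,0,-1,3.6,1.35,0,0,0,0,-1,3.6,1.35,0,0,0,0,-1,0,0,-2,0,0,0,-1,0,0,-2,0,0,0,-1,0,0,0,0,0,0,-1],
)

```text
time_s: 6.3
tcp_pos: [0.7177, 0.0115, 0.2845]
ee_rot: [0.999, 0.04, -0.003, -0.001]
ft_force: [0.2, 0.3, -0.9]
gripper_width: -0.001
```

```bash
python3 cap.py scene 205 75 405 250 3.4 s4
```

```text
6.35 [0.7182 0.0112 0.2868] [ 0.999  0.039 -0.002 -0.   ] [-0.6  0.3  0.2] [-0.08  0.48  1.05  0.    1.62  1.41]
```

View pics/s4.png

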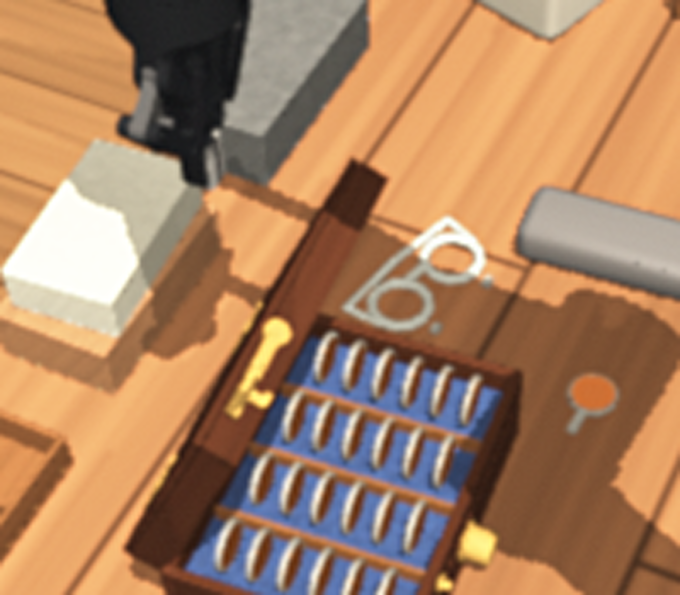

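The fingertips are behind and above the lid, clear of it. I'll lower 7 cm and then sweep forward along the lid's arc.

Request:
play_rows(
  deltas=[0,0,-2.5,0,0,0,-1,0,0,-2.5,0,0,0,-1,0,0,-2,0,0,0,-1,0,0,0,0,0,0,-1,-1,-0.05,0,0,0,0,-1,-1,-0.05,0,0,0,0,-1,-1,-0.05,0,0,0,0,-1,-0.5,-0.05,0,0,0,0,-1,-0.5,-0.05,0,0,0,0,-1],
)

```text
time_s: 7.25
tcp_pos: [0.6788, 0.0079, 0.2205]
ee_rot: [0.999, 0.039, 0.002, 0.0]
ft_force: [3.6, 1.4, 0.0]
gripper_width: -0.001
```

Request:
play_rows(
  deltas=[-1.05,-0.1,-0.5,0,0,0,-1,-1.05,-0.1,-0.55,0,0,0,-1,-1.05,-0.1,-0.6,0,0,0,-1,-0.9,-0.07,-0.6,0,0,0,-1,-0.9,-0.08,-0.7,0,0,0,-1,-0.85,-0.05,-0.7,0,0,0,-1,-0.85,-0.05,-0.7,0,0,0,-1],
)

```text
time_s: 7.95
tcp_pos: [0.613, 0.002, 0.177]
ee_rot: [0.999, 0.039, 0.002, 0.001]
ft_force: [2.6, -0.8, 0.8]
gripper_width: 0.002
```

```bash
python3 cap.py scene 205 75 405 250 3.4 s5
```

```text
8.0 [0.6106 0.0021 0.1755] [ 0.999  0.039 -0.     0.   ] [-0.3 -0.7  0.2] [-0.11  0.36  1.52 -0.    1.26  1.38]
```

View pics/s5.png

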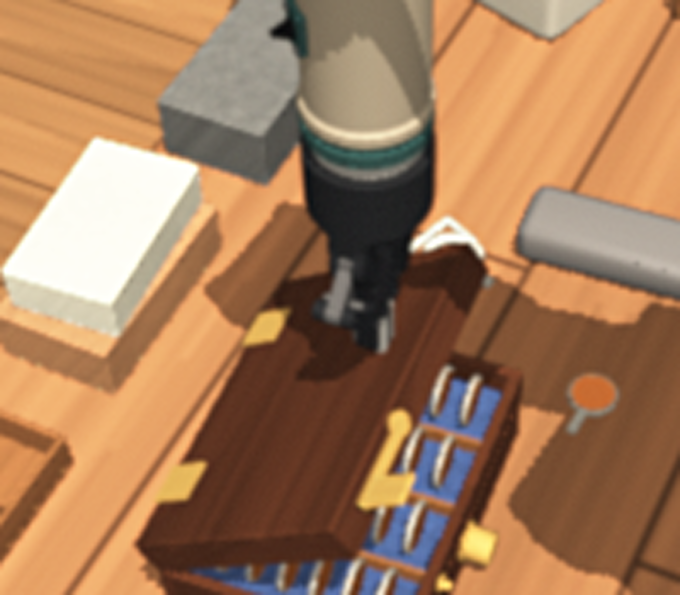

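The lid is following (about 0.6 rad), with the tip on the outer face. I'll continue the arc down.

Request:
play_rows(
  deltas=[-0.7,-0.06,-0.8,0,0,0,-1,-0.7,-0.06,-0.9,0,0,0,-1,-0.55,-0.04,-0.9,0,0,0,-1,-0.55,-0.04,-1,0,0,0,-1,-0.4,-0.04,-1,0,0,0,-1,-0.4,-0.04,-1,0,0,0,-1,-0.3,-0.02,-1,0,0,0,-1,-0.2,-0.02,-1,0,0,0,-1,0,0,-0.3,0,0,0,-1],
)

```text
time_s: 8.9
tcp_pos: [0.5744, -0.0007, 0.1026]
ee_rot: [0.999, 0.039, 0.001, 0.0]
ft_force: [-15.1, 0.9, 53.7]
gripper_width: -0.002
```

The force rose to 54 N at z = 0.1026, so the lid is against its stop. I'll lift off gently and look.

Request:
play_rows(
  deltas=[0,0,0.4,0,0,0,-1,0,0,2,0,0,0,-1,0,0,4,0,0,0,-1,-2,-3,4,0,0,0,-1,-3,-3,3,0,0,0,-1,-3,-3,0,0,0,0,-1,-3,-3,0,0,0,0,-1,-2,-3,0,0,0,0,-1,0,0,0,0,0,0,-1],
)

```text
time_s: 9.8
tcp_pos: [0.4446, -0.15, 0.2263]
ee_rot: [0.999, 0.037, -0.001, 0.001]
ft_force: [0.8, 0.7, 0.1]
gripper_width: 0.0
```

```bash
python3 cap.py scene 235 115 435 290 3.4 s6; python3 cap.py top 225 135 445 275 3.6 t6
```

```text
9.85 [ 0.446  -0.1486  0.2263] [ 0.999  0.037  0.    -0.   ] [0.9 0.6 1.3] [-0.47  0.12  1.72  0.    1.3   1.03]
9.9 [ 0.4467 -0.1477  0.2264] [ 0.999  0.038  0.    -0.   ] [ 0.2  0.3 -0.4] [-0.47  0.12  1.72  0.    1.3   1.03]
```

View pics/s6.png

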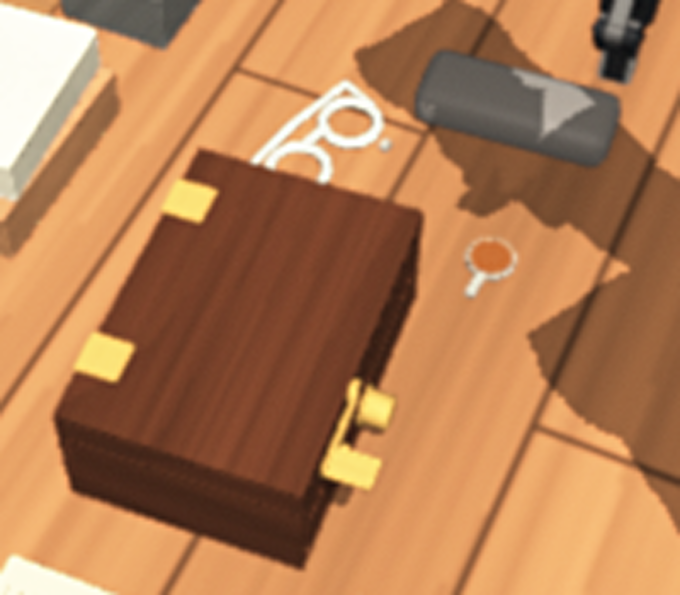

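View pics/t6.png

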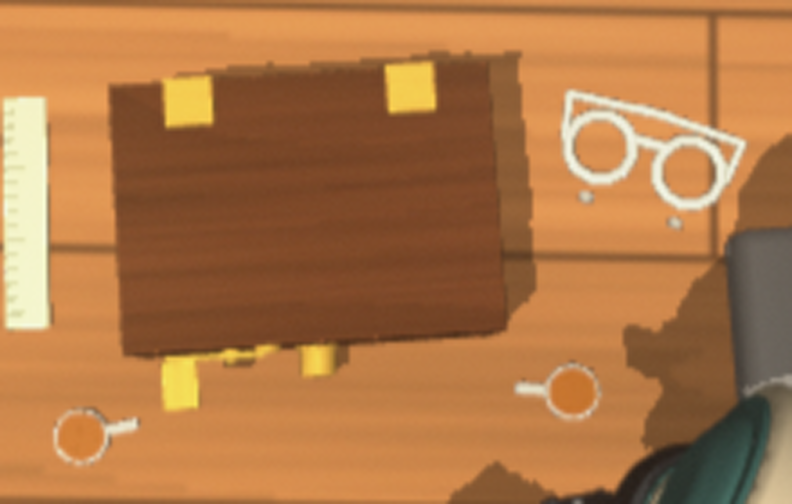

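The lid looks flat on the case, with the tab at zoomed top (180,383) and scene (351,468). I'll estimate the lid and latch angles numerically.

```bash
python3 - <<'E'
from h import *
p=np.load('p.npy')
T=lambda x,y:np.array((225+x/3.6,135+y/3.6)); S=lambda x,y:np.array((235+x/3.4,115+y/3.4))
for th in (0,.035,.07):
  print(th,[(proj(case2w(lid2c(P,th),p),n)[0]-uv).round(1) for P,n,uv in [((-.17,.12,.028),'top',T(124,355)),((-.17,-.12,.028),'top',T(506,331)),((-.17,-.12,.028),'scene',S(421,214)),((-.17,.12,.028),'scene',S(303,497))]])
for q in (-.5,-.4,-.3,-.2,-.1,0,.1,.2):
  P=[-.106,.03+.056*np.cos(q),.091-.056*np.sin(q)]
  W=case2w(P,p); print(q,W.round(4),(proj(W,'top')[0]-T(180,383)).round(1),(proj(W,'scene')[0]-S(351,468)).round(1))
E
```

```text
0 [array([-0.7, -0.3]), array([ 0.4, -0.4]), array([ 0.8, -2.2]), array([-0.5, -1.5])]
0.035 [array([-1.2, -0.9]), array([ 0.7, -1. ]), array([ 0.5, -4. ]), array([-1., -3.])]
0.07 [array([-1.6, -1.5]), array([ 0.9, -1.7]), array([ 0.1, -5.7]), array([-1.6, -4.6])]
-0.5 [[0.5085 0.103  0.1178]] [1.8 0.1] [ 1.7 -9.5]
-0.4 [[0.5083 0.1055 0.1128]] [1.  0.2] [ 1.2 -7.3]
-0.3 [[0.5082 0.1074 0.1075]] [0.4 0.3] [ 0.8 -5.3]
-0.2 [[0.5081 0.1088 0.1021]] [-0.   0.4] [ 0.6 -3.4]
-0.1 [[0.508  0.1096 0.0966]] [-0.1  0.4] [ 0.4 -1.8]
0 [[0.508  0.1099 0.091 ]] [0.  0.4] [ 0.3 -0.3]
0.1 [[0.508  0.1096 0.0854]] [0.4 0.4] [0.3 0.9]
0.2 [[0.5081 0.1088 0.0799]] [1.  0.4] [0.4 1.8]
```

The lid is at 0 rad within error and the latch is at about -0.1. Next I move above the tab.

Request:
play_rows(
  deltas=[0.9,3.7,0,0,0,0,-1,0.9,3.7,0,0,0,0,-1,0.9,3.7,0,0,0,0,-1,0.9,3.7,0,0,0,0,-1,0.9,3.7,0,0,0,0,-1,0.8,3.7,0,0,0,0,-1,0.8,3.6,-1,0,0,0,-1,0,0,-3,0,0,0,-1,0,0,-2.5,0,0,0,-1,0,0,0,0,0,0,-1,0,0,0,0,0,0,-1],
)

```text
time_s: 11.0
tcp_pos: [0.5078, 0.1116, 0.1615]
ee_rot: [0.999, 0.04, -0.0, -0.0]
ft_force: [0.6, -0.4, -0.1]
gripper_width: -0.001
```

```bash
python3 cap.py scene 255 135 435 290 3.6 s7
```

```text
11.05 [0.5086 0.1113 0.1625] [ 0.999  0.04   0.001 -0.   ] [-0.3  0.1  0.2] [0.08 0.24 1.73 0.   1.17 1.57]
```

View pics/s7.png

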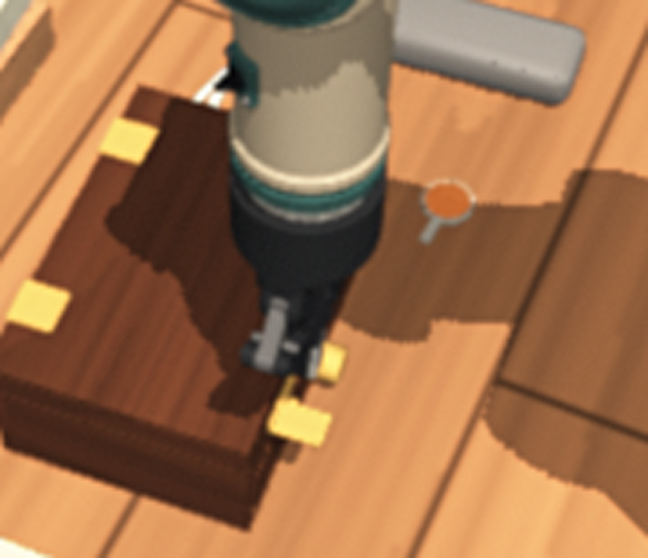

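The fingertips are directly above the tab, at (300,420) in this zoom. I'll lower in steps.

Request:
play_rows(
  deltas=[-0.2,-0.2,-2,0,0,0,-1,0,0,-2,0,0,0,-1,0,0,-1,0,0,0,-1,0,0,-1,0,0,0,-1,0,0,-0.8,0,0,0,-1,0,0,-0.8,0,0,0,-1,0,0,-0.8,0,0,0,-1,0,0,-0.8,0,0,0,-1,0,0,-0.6,0,0,0,-1,0,0,0,0,0,0,-1],
)

```text
time_s: 12.05
tcp_pos: [0.505, 0.1085, 0.0628]
ee_rot: [0.999, 0.039, -0.001, 0.0]
ft_force: [-0.4, -0.1, 0.0]
gripper_width: 0.0
```

Request:
play_rows(
  deltas=[0,0,-0.4,0,0,0,-1,0,0,-0.3,0,0,0,-1,0,0,-0.2,0,0,0,-1,0,0,0,0,0,0,-1],
)

```text
time_s: 12.45
tcp_pos: [0.5058, 0.1086, 0.055]
ee_rot: [0.999, 0.039, 0.0, -0.0]
ft_force: [-0.4, 1.0, 1.4]
gripper_width: 0.003
```

```bash
python3 cap.py scene 255 135 435 290 3.6 s8
```

```text
12.5 [0.5058 0.1086 0.055 ] [ 0.999  0.039  0.    -0.   ] [-0.4  0.5  0.1] [0.08 0.35 1.88 0.   0.9  1.57]
```

View pics/s8.png

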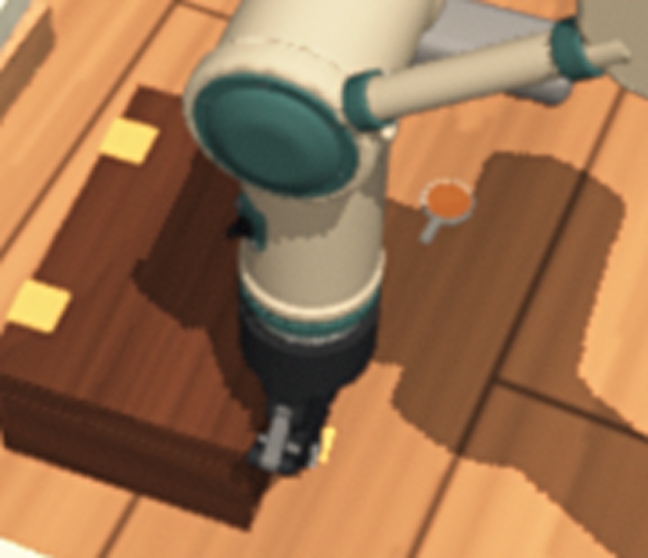

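Request:
play_rows(
  deltas=[0,0,-0.3,0,0,0,-1,0,0,-0.2,0,0,0,-1,0,0,0,0,0,0,-1],
)

```text
time_s: 12.8
tcp_pos: [0.5069, 0.1091, 0.0523]
ee_rot: [0.999, 0.039, 0.002, -0.0]
ft_force: [-3.0, 2.7, 17.7]
gripper_width: -0.0
```

The force rose to 18 N at z ≈ 0.052, near the height I expected for the latch stop. I'll lift off, clear away and check.

Request:
play_rows(
  deltas=[0,0,0,0,0,0,-1,0,0,0.5,0,0,0,-1,0,0,2,0,0,0,-1,0,0,4,0,0,0,-1,0,0,4,0,0,0,-1,0,0,4,0,0,0,-1,-2,-4,2,0,0,0,-1,-2,-4,0,0,0,0,-1,-1,-4,0,0,0,0,-1,-1,-4,0,0,0,0,-1,0,-4,0,0,0,0,-1,0,-4,0,0,0,0,-1],
)

```text
time_s: 14.0
tcp_pos: [0.4449, -0.133, 0.2149]
ee_rot: [0.999, 0.039, 0.0, 0.0]
ft_force: [1.1, -0.2, 0.4]
gripper_width: -0.001
```

```bash
python3 cap.py scene 255 135 435 290 3.6 s9; python3 cap.py top 225 135 445 275 3.6 t9
python3 - <<'E'
from h import *
p=np.load('p.npy')
for q in (0,.4,.5,.6,.7):
  for s in (.045,.056,.067):
    P=[-.106,.03+s*np.cos(q),.091-s*np.sin(q)]
    W=case2w(P,p); print(q,s,((proj(W,'scene')[0]-[255,135])*3.6).round(0),((proj(W,'top')[0]-[225,135])*3.6).round(0))
E
```

```text
14.05 [ 0.4458 -0.1396  0.2149] [0.999 0.038 0.    0.004] [ 0.6 -4.8  0.6] [-0.45  0.12  1.75 -0.01  1.27  1.05]
14.1 [ 0.4458 -0.1362  0.2147] [0.999 0.037 0.    0.002] [-0.5  0.4  1.6] [-0.44  0.12  1.75 -0.    1.27  1.05]
0 0.045 [307. 407.] [198. 383.]
0 0.056 [301. 422.] [180. 384.]
0 0.067 [294. 438.] [163. 386.]
0.4 0.045 [308. 417.] [206. 383.]
0.4 0.056 [302. 435.] [191. 384.]
0.4 0.067 [297. 452.] [176. 385.]
0.5 0.045 [309. 418.] [209. 383.]
0.5 0.056 [304. 435.] [195. 384.]
0.5 0.067 [298. 453.] [181. 385.]
0.6 0.045 [310. 418.] [214. 383.]
0.6 0.056 [305. 435.] [200. 384.]
0.6 0.067 [300. 453.] [187. 385.]
0.7 0.045 [312. 417.] [218. 383.]
0.7 0.056 [307. 434.] [206. 384.]
0.7 0.067 [302. 451.] [194. 384.]
```

View pics/s9.png

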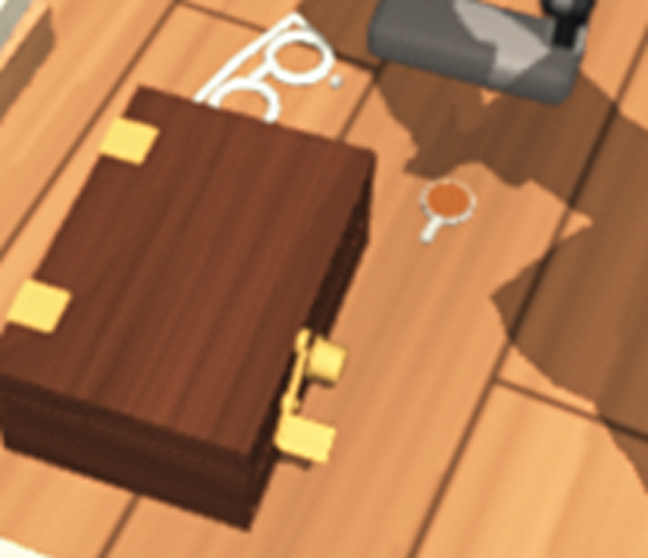

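View pics/t9.png

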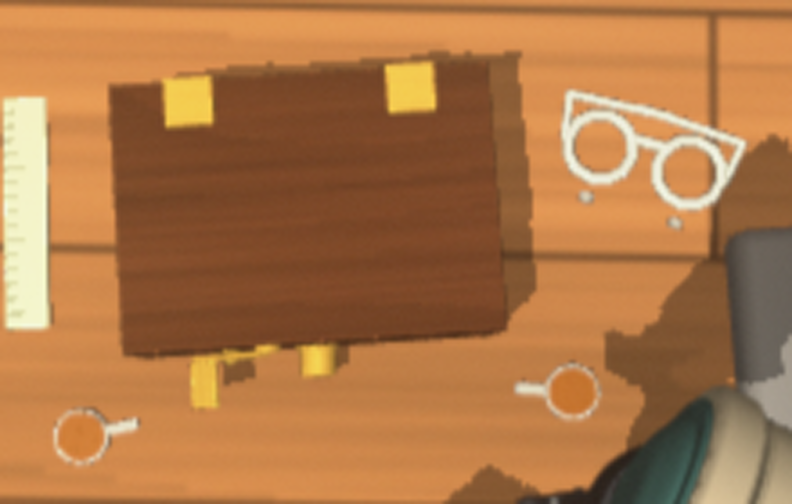

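The tab edges in the top view, 191–218, fit about 0.65–0.7 rad. That margin is thin and there is plenty of time, so I'll press once more, slightly farther out on the tab, to be sure it is at the stop.

Request:
play_rows(
  deltas=[0.8,3.5,0,0,0,0,-1,0.8,3.5,0,0,0,0,-1,0.8,3.5,0,0,0,0,-1,0.8,3.5,0,0,0,0,-1,0.8,3.5,0,0,0,0,-1,0.8,3.5,0,0,0,0,-1,0.6,3.5,0,0,0,0,-1,0,0,-3,0,0,0,-1,0,0,-4,0,0,0,-1,0,0,-4,0,0,0,-1,0,0,-3,0,0,0,-1,0,0,0,0,0,0,-1],
)

```text
time_s: 15.3
tcp_pos: [0.4955, 0.1137, 0.071]
ee_rot: [0.999, 0.039, -0.005, 0.0]
ft_force: [0.3, 0.8, -0.4]
gripper_width: -0.002
```

Request:
play_rows(
  deltas=[0.4,0,-0.8,0,0,0,-1,0,0,-0.5,0,0,0,-1,0,0,-0.3,0,0,0,-1,0,0,-0.2,0,0,0,-1,0,0,-0.2,0,0,0,-1,0,0,0,0,0,0,-1],
)

```text
time_s: 15.9
tcp_pos: [0.5037, 0.1135, 0.055]
ee_rot: [0.999, 0.039, 0.0, 0.0]
ft_force: [-0.8, 1.2, -0.3]
gripper_width: -0.001
```

Request:
play_rows(
  deltas=[0,0,-0.3,0,0,0,-1,0,0,-0.2,0,0,0,-1,0,0,0,0,0,0,-1],
)

```text
time_s: 16.2
tcp_pos: [0.5036, 0.1136, 0.0496]
ee_rot: [0.999, 0.039, -0.0, -0.0]
ft_force: [-0.3, 1.1, 0.2]
gripper_width: 0.003
```

Request:
play_rows(
  deltas=[0,0,-0.2,0,0,0,-1,0,0,-0.2,0,0,0,-1,0,0,0,0,0,0,-1],
)

```text
time_s: 16.5
tcp_pos: [0.5043, 0.1138, 0.047]
ee_rot: [0.999, 0.039, 0.001, -0.0]
ft_force: [-2.7, 1.5, 10.0]
gripper_width: 0.006
```

Contact is at z = 0.047 here and was 0.052 at the previous spot, 5 mm nearer the pivot. That slope matches a tab held at about 0.7 rad, with 10 N against the 0.6 N of friction. I'll lift clear.

Request:
play_rows(
  deltas=[0,0,0.5,0,0,0,-1,0,0,2,0,0,0,-1,0,0,4,0,0,0,-1,0,0,4,0,0,0,-1,0,0,4,0,0,0,-1,-2,-4,2,0,0,0,-1,-2,-4,0,0,0,0,-1,-1,-4,0,0,0,0,-1,-1,-4,0,0,0,0,-1,0,-4,0,0,0,0,-1,0,0,0,0,0,0,-1,0,0,0,0,0,0,-1],
)

```text
time_s: 17.7
tcp_pos: [0.4433, -0.0871, 0.2106]
ee_rot: [0.999, 0.038, -0.0, -0.0]
ft_force: [0.4, -0.3, 0.5]
gripper_width: 0.003
```

```bash
python3 cap.py scene 235 115 435 290 3.4 s10; python3 cap.py top 145 125 465 285 2.5 t10
python3 - <<'E'
import cv2,numpy as np
from h import *
a=cv2.imread('pics/raw_t9.png').astype(int);b=cv2.imread('pics/raw_t10.png').astype(int)
print('tab change',abs(a-b)[225:255,265:310].max())
o=cv2.imread('pics/top0.png').astype(int)
for n,(u0,v0,u1,v1) in dict(lens_a=(236,245,264,268),lens_b=(366,233,395,255),ruler=(224,158,242,230),frame=(380,158,432,195),occl=(193,210,222,280),clean=(175,170,205,198)).items():
    print(n,abs(o-b)[v0:v1,u0:u1].max(2).mean().round(1))
E
```

```text
17.75 [ 0.4433 -0.0862  0.2106] [ 0.999  0.039 -0.    -0.   ] [ 0.1 -0.5 -0.5] [-0.35  0.1   1.78  0.    1.26  1.15]
17.8 [ 0.4434 -0.0857  0.2106] [ 0.999  0.039 -0.    -0.   ] [-0.3  0.1  0.4] [-0.35  0.1   1.78  0.    1.26  1.15]
tab change 6
lens_a 3.5
lens_b 46.0
ruler 3.4
frame 21.2
occl 3.0
clean 3.1
```

View pics/t10.png

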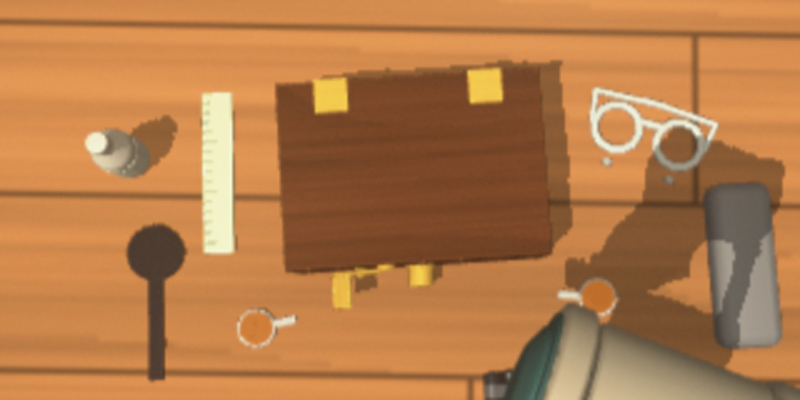

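View pics/s10.png

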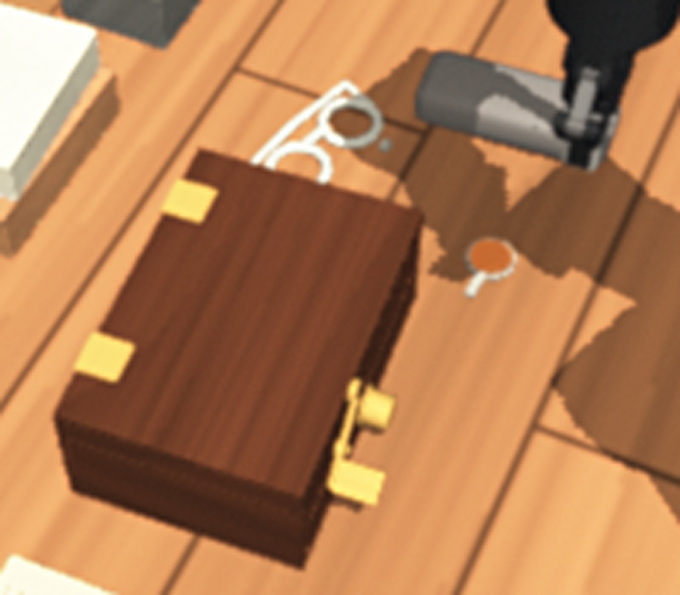

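The second press left the tab unchanged, so it is at its stop. The drawer is flush, the lid is flat and the loose things are in place; the changes at lens_b and the frame are only arm and shadow. The arm touches nothing.

```bash
python3 -c "
from rig import *
print(hand_in())"
```

```text
the job is handed in; nothing more can be done
None
```

The case is closed up and the job is handed in at about 18 s of the 53 allowed; the interface gave no verdict. I used only the closed fingertips, in the order drawer, lid, latch.

- **Drawer:** I pushed it by the knob until the force rose to about 13 N with no further motion. It looked flush in the pictures.
- **Lid:** I swept it down from behind along its arc to its stop. The fitted angle is about 0 rad. The fingertip force peaked at about 54 N there; this was the fingertips, not the gripper's body, and below the 120 N wrist limit.
- **Latch:** I pressed the tab until the force reached 18 N. My first picture estimate of its angle was loose (0.65–0.7 rad, and 0.6 could not be ruled out). I then pressed again 5 mm farther out, to 10 N. The tab did not move, and the two contact heights fit about 0.7 rad.
- **Loose things:** They look unmoved in the before and after top views. The picture differences at lens_b and the trial frame come from the arm and its shadow. I checked the spectacle case only by eye.
- **Robot:** It ended clear of everything, with about 0 N on the wrist.

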